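# Pull out the rack tray and stand the fallen utensil crock up

## Robot

A 6-joint arm with a two-finger parallel gripper is mounted at the origin on the work surface. World frame = base frame: x ahead of the robot, y to its left, z up, the work surface at z = 0. Lengths are in mm, angles in rad, forces in N, time in s.
With the tool pointing down it reaches from about 275 to 775 mm from the base axis. Payload 14.6 kg.
Tool frame: the origin (TCP) lies midway between the tips of the shut fingers; the grasp point (between the pads) lies 19 mm behind it; z points along the fingers, y is the line along which they close (so a half turn about z gives the same grasp; the last joint's range is limited). The gripper opens to 85 mm and grips with 20 to 120 N. Pads are 22 mm wide; open, the fingers measure 114 mm over their backs; the gripper's body (76 mm by 85 mm) begins 54 mm behind the grasp point. The pads swing forward as they close: fully open they stand 13 mm farther back than shut.
Start: joints at [1.032, 0.263, -0.048, 1.259, 0, 1.415], TCP at [196.589, 486.807, 202.378] pointing down, gripper open.
Joint ranges: [-2.65, 2.65], [-0.89, 1.7], [-1.18, 1.37], [-2.13, 2.11], [-1.35, 1.29], [-3.14, 3.14]. Speed limits (rad/s): [1.89, 1.89, 2.57, 2.79, 3.14, 3.14].

## Interface

Orientations are given as a rotation vector (axis times angle).
In Python, from workcell import manip gives the robot as it stands. The module is installed in compiled form; this text tells all that it offers.
- The arm moves only by the shell command python3 -m inch 'ROWS' [FORCE]. ROWS is JSON, a list of rows, each a list of 3 entries, a list of its own where there are three numbers: the shift along the tool's x, y, z in mm, then the turn, a rotation vector about the tool's x, y, z in rad, then the closure, from -1 (fully open) to 1 (shut). In form: [[[dx, dy, dz], [wx, wy, wz], hand], ...]. A call has 1 to 8 rows; each row is the pose to reach, as a shift and turn from the pose commanded when the call began, along the tool's axes at that moment; what a row does not reach only later rows make up. A row lasts 1/12 s, in which the tool goes at most 41.7 mm and 7.16 degrees, less where a joint would pass 70% of its speed; a pose out of reach is approached as far as the arm can. A call with a gripper value outside its range is refused whole. The fingers move at their own pace and stop on an object; FORCE is the grip in N (left out, the last holds). Time passes only in rows, so rows that repeat a pose let the fingers close. It gives the time, the measured TCP pose, the force, the opening and the grip force at its end, in the units of the state.
- manip.state(): the state, without advancing time (a new reading comes with each control period).
- manip.get_image(name): name is "scene" or "top"; returns a dict with "image" (384x512x3 uint8, red, green, blue), "intrinsics" (3x3 intrinsics, pixels), "distortion" ([k1, k2, p1, p2, k3] as OpenCV has them; the pictures are not rectified), "view" (4x4, takes a point from world to camera coordinates). Camera axes: x right, y down, z forward; pixel columns grow to the right and rows downward; lengths in mm; the calibration is good to about 2 mm. A picture is of the moment at which its call begins. There is no depth.
- manip.close_job(): hands the job in; it is judged then, once.
Trained networks look in the newest picture that a camera, given by its name, has taken for a name from the list of things; names that differ only in an ending like _2 or _b are one class to them, and where a whole thing is asked for, a point or a joint stands for the part that bears it (a point fixed in the world has none). Each returns a list of dicts, best first, with "score" (0 to 1); they miss things now and then, are a little off and sometimes report something else, mostly with a low value. They report only what shows in the picture. A call takes as long as a camera call. They do not tell look-alikes from the thing itself.
- manip.spot_in(name, camera): "location" ([column, row] as shares, 0 to 1, of the picture: columns of its width, rows of its height, amid what is visible of it).
The state is a dict: "t": time; "joint_positions": joint angles; "qvel": joint speeds; "joint_efforts": joint torques, N m; "tcp_pos": TCP position; "ee_rot": TCP orientation; "contact_force": force on the tool from outside, world axes, zero at the start; "wrist_torque": the same for the moment, N m; "finger_gap": opening from 0.0 (shut) to 1.0 (fully open); "grip_force": force on a finger pad.
Only numpy, scipy, OpenCV 4.12 (cv2) and the standard library are available. Lean on these libraries where they do the work, as an engineer would, in place of code of your own. Each camera call takes 0.05 s, during which the arm holds its last target. There are 200 camera calls.

## Task

Pull the tray of the wire rack out to its stop and leave it there, then stand the fallen square crock upright on the tray, mouth up. Ease the crock down onto its base, do not let it drop over, and leave both jars standing on the tray and the mug and bottle where they are.

Things in the scene. Friction and masses are not known exactly. Their poses are not given: they have to be found in the camera images.
- tray (a joint): slide of the wooden tray in the rack, in m: 0 is fully in, 0.160 is the stop (fully out). The tray moves straight out along -x of rack (towards the robot); it has about 4 N of friction, no spring and no catch, and stays where it is left.
- rack: fixed open rack of steel wire, 490 mm wide (y), 205 mm deep (x); its -x side faces the robot, origin on the worktop midway in y. Corner posts 12 mm thick at x -80 and +115, y +-238 mm carry a wire shelf from x -84 to +119 mm, underside 143, top 154 mm above the worktop: too low for the crock to stand under. Tray front is at x -145 when in; fully out, 220 mm of the tray is clear of the shelf.
- tray_handle (a point): middle of the tray's handle, a horizontal steel bar 120 mm long along y and 11 mm thick, its axis 35 mm in front of the tray's front, 32 mm above the worktop; moves with the tray; axes as rack.
- tray_floor (a point): centre of the upper face of the tray's floor, 16 mm above the worktop; moves with the tray; axes as rack. The tray is brown wood, inside 218 mm (x) by 428 mm (y), walls 6 mm thick whose tops are 34 mm above this floor.
- crock: square white ceramic utensil crock, 96 x 96 mm, 140 mm tall, walls and base 6 mm, 0.4 to 0.75 kg, too wide to grip around. Origin: centre of its underside, z from base to mouth. Starts lying on a flat side on the tray, mouth towards +y of the rack, x axis level. It tips about the base edge onto free tray beyond its base (may slide a little); past about 40 degrees from upright it falls over
- crock_mouth (a point): centre of the crock's open mouth (84 x 84 mm inside), level with the rim, 140 mm from crock along its z.
- jar_tall: dark metal jar with a steel lid, 54 mm across, 100 mm tall, standing on the tray near its -y end; origin at the centre of its underside. Leave it standing.
- jar_short: amber glass jar with a white lid, 58 mm across, 75 mm tall, standing on the tray near its -y end; origin at the centre of its underside. Leave it standing.
- mug: blue mug, 80 mm across, 92 mm tall, standing on the worktop to the robot's right; origin at the centre of its underside. Leave it alone.
- bottle: green glass bottle, 64 mm across, 180 mm tall, standing on the worktop to the robot's left; origin at the centre of its underside. Leave it alone.
Not all that is in view belongs to the job. Leave any green or turquoise look-alike of the jar_tall alone.

How it is judged:
By the outcome, as a careful person would: the job done as asked, in the order asked, and still so for the second after the job is handed in, with the robot touching nothing.
It also fails if it takes over 67 s, if anything falls off the work surface, if the arm or the gripper's body presses on something with over 40 N, if the wrist force passes 120 N, or if a joint passes its speed limit or range.

## Working session

There is one attempt and no reset: what is moved stays moved. The work goes in short steps, Python scripts to look and compute and a shell command to move; the robot and the scene stay as the last step left them, time stands still between calls to the robot, and variables do not carry over. Pictures are saved under pics/ and viewed, at most 10 in all, crops included, and the job is handed in when it is done.

```bash
mkdir -p pics; cat > h.py <<'E'
import numpy as np, cv2
from workcell import manip
from scipy.spatial.transform import Rotation as R
def cam(n):
    d=manip.get_image(n); return d['image'],np.array(d['intrinsics'],float),np.array(d['distortion'],float),np.array(d['view'],float)
def ray(c,uv):
    _,K,D,V=c
    p=cv2.undistortPoints(np.array([[uv]],float),K,D)[0,0]
    Rm,t=V[:3,:3],V[:3,3]
    return -Rm.T@t, Rm.T@np.array([p[0],p[1],1.])
def atz(c,uv,z):
    o,d=ray(c,uv); return o+d*(z-o[2])/d[2]
def tri(c1,a,c2,b):
    o1,d1=ray(c1,a);o2,d2=ray(c2,b)
    s=np.linalg.lstsq(np.c_[d1,-d2],o2-o1,rcond=None)[0]
    p,q=o1+d1*s[0],o2+d2*s[1]; return (p+q)/2,np.linalg.norm(p-q)
def proj(c,P):
    _,K,D,V=c
    return cv2.projectPoints(np.array(P,float).reshape(-1,3),cv2.Rodrigues(V[:3,:3])[0],V[:3,3],K,D)[0][:,0]
def save(c,f): cv2.imwrite('pics/'+f,c[0][:,:,::-1])
E
python3 - <<'E'
from h import *
np.set_printoptions(precision=1,suppress=True)
s=manip.state(); print(s)
cs={n:cam(n) for n in('scene','top')}
im=np.vstack([cs['scene'][0],cs['top'][0]])
for n in cs:
    save(cs[n],n+'0.png'); V=cs[n][3]; print(n,-V[:3,:3].T@V[:3,3],V[2,:3])
for k in('tray_handle','crock','crock_mouth','jar_tall','jar_short','mug','bottle','tray_floor'):
    l={n:[(np.array(r['location'])*[512,384],round(r['score'],2)) for r in manip.spot_in(k,n)] for n in cs}
    print(k,l)
    if l['scene'] and l['top']: print('   ',*tri(cs['scene'],l['scene'][0][0],cs['top'],l['top'][0][0]))
E
```

```text
{'t': 0.0, 'joint_positions': array([ 1. ,  0.3, -0. ,  1.3,  0. ,  1.4]), 'qvel': array([ 0.,  0., -0., -0.,  0.,  0.]), 'joint_efforts': array([ -0. , -63.8,  38.5,   0. ,  -0. ,   0. ]), 'tcp_pos': array([196.4, 486.5, 201.9]), 'ee_rot': array([-0.6, -3.1,  0. ]), 'contact_force': array([ 1.3, -0.2, -0.1]), 'wrist_torque': array([-0.,  0.,  0.]), 'grip_force': 0.0, 'finger_gap': 1.0014501516013867}
scene [1180.5 -731.8  935.8] [-0.5  0.6 -0.7]
top [ 471.1   11.4 1410.6] [ 0.1 -0.  -1. ]
tray_handle {'scene': [(array([278.6, 224.8]), 0.62)], 'top': [(array([259.3, 151. ]), 0.8)]}
    [732.7 -23.7  19.6] 18.795847952669558
crock {'scene': [(array([287.9, 193.4]), 0.67)], 'top': []}
crock_mouth {'scene': [(array([285.7, 191.7]), 0.81)], 'top': [(array([234.8, 164.3]), 0.56)]}
    [682.5  72.   58.5] 1.1509572815356104
jar_tall {'scene': [(array([174.4, 247.3]), 0.85), (array([199.3, 270.8]), 0.75), (array([222.7, 230.2]), 0.61)], 'top': [(array([300.1, 181. ]), 0.77), (array([339.7, 169.5]), 0.71), (array([338.2, 203.5]), 0.65)]}
    [ 581.  -231.    24.2] 152.09034184448453
jar_short {'scene': [(array([243.9, 243.1]), 0.8), (array([286.7, 189.7]), 0.55)], 'top': [(array([299.9, 160.7]), 0.76)]}
    [ 699.1 -167.4   44.2] 0.9896738988227035
mug {'scene': [(array([110.6, 264.9]), 0.6)], 'top': [(array([382.1, 233.2]), 0.61)]}
    [ 438.6 -459.1   40.9] 17.144458248643765
bottle {'scene': [(array([274.8, 108.4]), 0.78)], 'top': [(array([131.8, 252.6]), 0.6)]}
    [373.1 435.8  77.5] 17.314714493916163
tray_floor {'scene': [], 'top': [(array([263.4, 150.9]), 0.56)]}
```

View pics/scene0.png

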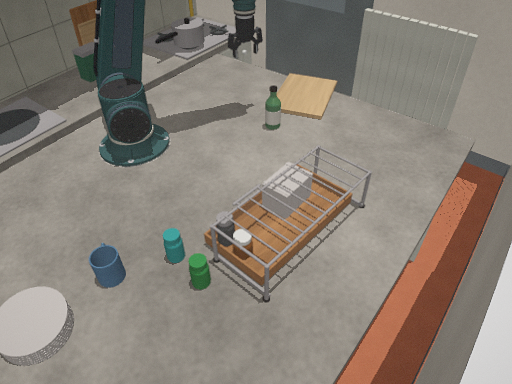

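View pics/top0.png

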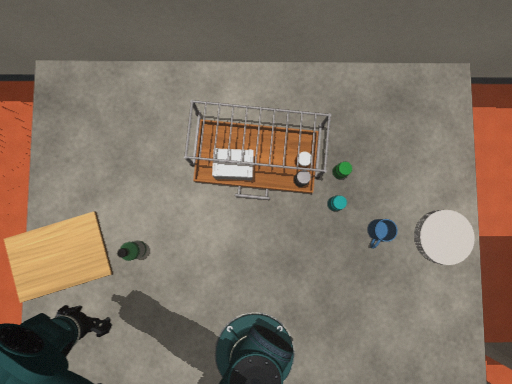

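The scene view shows the rack at about (285,225), the white crock under the shelf at (288,190) and the jars at (227,230) and (243,240). In the top view the rack spans about (190–330,100–185), the handle is at (253,195) and the jars at (304,160) and (303,178). The green and turquoise look-alikes are outside the rack. Next I'll enlarge both views.

```bash
python3 - <<'E'
import cv2
a=cv2.imread('pics/top0.png')[95:205,180:340]; cv2.imwrite('pics/topc.png',cv2.resize(a,None,fx=5,fy=5,interpolation=cv2.INTER_CUBIC))
a=cv2.imread('pics/scene0.png')[145:305,195:380]; cv2.imwrite('pics/scenec.png',cv2.resize(a,None,fx=3.7,fy=3.7,interpolation=cv2.INTER_CUBIC))
E
```

```text
(no output)
```

View pics/topc.png

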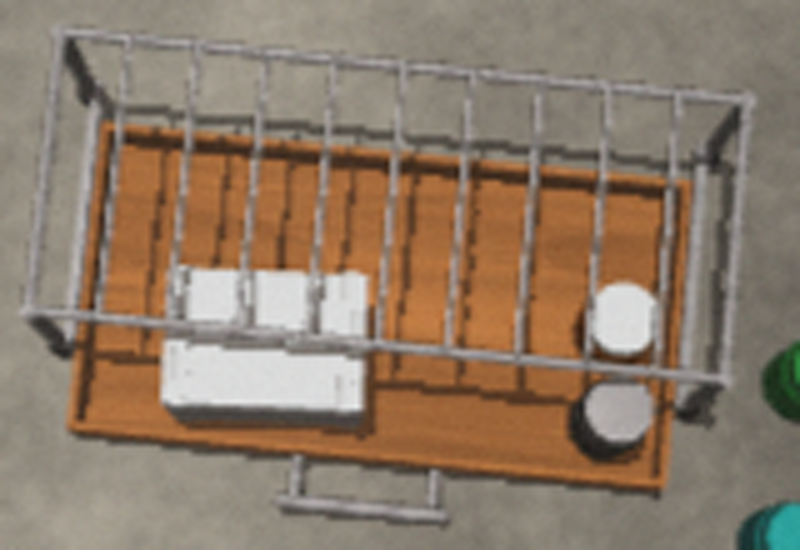

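View pics/scenec.png

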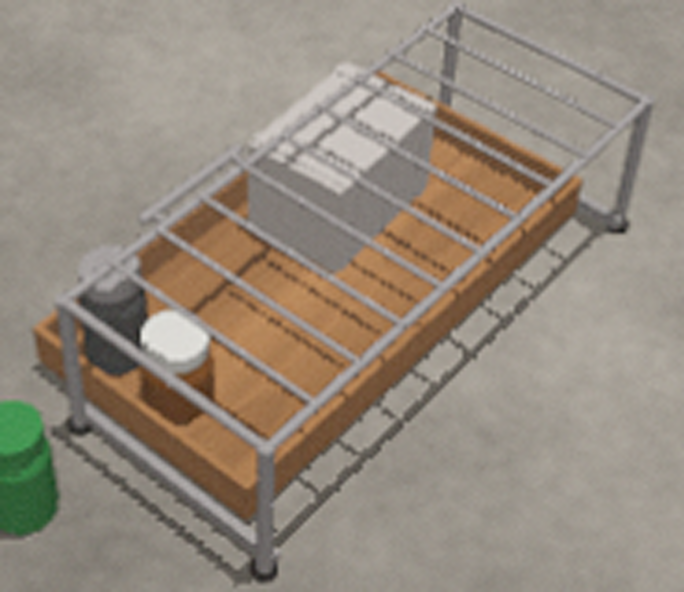

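The enlarged top view shows the tray rim corners at (68,432), (660,488), (690,180) and (100,123), and the handle ends at (278,500) and (447,520). The crock's upper face spans (165–368,270–410), with its mouth to the left. The shelf corners show clearly in both crops, so I'll fit the rack pose from them.

```bash
python3 - <<'E'
from h import *
from scipy.optimize import least_squares
np.set_printoptions(precision=1,suppress=True)
T=cam('top');S=cam('scene')
ft=lambda u:[180+(u[0]+.5)/5-.5,95+(u[1]+.5)/5-.5]
fs=lambda u:[195+(u[0]+.5)/3.7-.5,145+(u[1]+.5)/3.7-.5]
# shelf corners BL,BR,FR,FL
st=[(62,32),(750,98),(728,380),(25,312)]; ss=[(648,103),(267,455),(62,300),(455,8)]
for a,b in zip(st,ss): print('shelf',*tri(T,ft(a),S,fs(b)))
rim=[atz(T,ft(u),50) for u in [(68,432),(660,488),(690,180),(100,123)]]; print('rim',np.array(rim))
H=[atz(T,ft(u),32) for u in [(278,500),(447,516)]]; print('handle',H)
loc=np.array([(117,238),(117,-238),(-82,-238),(-82,238)])
def W(p,xy): 
    c,s=np.cos(p[2]),np.sin(p[2]); xy=np.array(xy,float); return xy@np.array([[c,s],[-s,c]])+p[:2]
def res(p):
    P=np.c_[W(p,loc),[150]*4]
    r=[(proj(T,P)-[ft(u) for u in st]),(proj(S,P)-[fs(u) for u in ss])]
    q=proj(T,np.c_[W(p,[(-145,220),(-145,-220),(85,-220),(85,220)]),[50]*4])-[ft(u) for u in [(68,432),(660,488),(690,180),(100,123)]]
    return np.concatenate([*r,q]).ravel()
o=least_squares(res,[700,0,-.1]);p=o.x; print('rack',p,np.degrees(p[2]),p[2].round(4),np.abs(o.fun).round(1).max()); print('handle pred',W(p,[(-180,0)]))
np.save('rack.npy',p)
def inv(P): 
    c,s=np.cos(p[2]),np.sin(p[2]); return (np.array(P)[:2]-p[:2])@np.array([[c,-s],[s,c]])
print('handle loc',[inv(h) for h in H])
for n,u in dict(mouthF=(163,400),mouthB=(178,268),baseF=(362,412),baseB=(368,272)).items(): w=atz(T,ft(u),112); print(n,w,inv(w))
for n,u,b in (('tall',(617,408),116),('short',(624,318),91)): w=atz(T,ft(u),b); print(n,w,inv(w))
for n,u in dict(mouthB=(435,100),baseB=(345,190),baseF=(250,140),mouthF=(345,65)).items(): w=atz(S,fs(u),112); print('scene',n,w,inv(w))
s=manip.state(); print(s['tcp_pos'],R.from_rotvec(s['ee_rot']).as_matrix())
E
```

```text
shelf [890.5 218.  144.1] 1.0380737071002437
shelf [ 845.7 -258.8  145.2] 0.5113419892678102
shelf [ 648.5 -239.2  149.2] 0.8628825021287749
shelf [693.8 239.4 142.7] 1.5410090734470498
rim [[ 622.4  223.8   50. ]
 [ 582.3 -208.2   50. ]
 [ 811.6 -233.3   50. ]
 [ 852.3  203.8   50. ]]
handle [array([574.3,  71.4,  32. ]), array([562.8, -53.3,  32. ])]
rack [750.9  -9.1  -0.1] -5.486339874581777 -0.0958 1.9
handle pred [[571.7   8.2]]
handle loc [array([-183.4,   63.2]), array([-183.1,  -62. ])]
mouthF [638.1 148.4 112. ] [-127.4  146. ]
mouthB [731.4 139.  112. ] [-33.6 145.5]
baseF [630.1   9.7 112. ] [-122.1    7.1]
baseB [729.1   5.7 112. ] [-23.1  12.6]
tall [ 632.9 -168.1  116. ] [-102.3 -169.6]
short [ 700.7 -177.3   91. ] [ -33.9 -172.2]
scene mouthB [728.3 150.8 112. ] [-37.7 157. ]
scene baseB [728.3  10.7 112. ] [-24.4  17.5]
scene baseF [630.3  14.3 112. ] [-122.3   11.7]
scene mouthF [638.9 145.  112. ] [-126.3  142.7]
[196.6 486.8 202.4] [[-0.9  0.4 -0. ]
 [ 0.4  0.9 -0. ]
 [ 0.  -0.  -1. ]]
```

```bash
cat >> h.py <<'E'
def to(P,Rt):
    s=manip.state(); R0=R.from_rotvec(s['ee_rot'])
    sh=R0.inv().apply(np.array(P)-s['tcp_pos']); tu=(R0.inv()*Rt).as_rotvec()
    print('shift',sh.round(1),'turn',tu.round(4),'deg',np.degrees(np.linalg.norm(tu)).round(1))
def frame(z,y):
    z=np.array(z,float)/np.linalg.norm(z); y=np.array(y,float); y-=z*(y@z); y/=np.linalg.norm(y)
    return R.from_matrix(np.c_[np.cross(y,z),y,z])
a=-.0958; RX=np.array([np.cos(a),np.sin(a),0]); RY=np.array([-np.sin(a),np.cos(a),0]); O=np.array([750.9,-9.1,0])
rk=lambda x,y,z: O+RX*x+RY*y+[0,0,z]
inv=lambda P:np.array([(np.array(P)-O)@RX,(np.array(P)-O)@RY,P[2]])
E
python3 -c "
from h import *
to([570.5,8.5,150],frame([0,0,-1],RX)); to([570.5,8.5,150],frame([0,0,-1],-RX))"
```

```text
shift [-525.8 -303.5   52.4] turn [-0.      0.      1.2828] deg 73.5
shift [-525.8 -303.5   52.4] turn [-0.     -0.     -1.8588] deg 106.5
```

```bash
python3 -m inch '[[[-263,-152,0],[0,0,0.64],0.4],[[-263,-152,0],[0,0,0.64],0.4],[[-263,-152,0],[0,0,0.64],0.4],[[-263,-152,0],[0,0,0.64],0.4],[[-263,-152,0],[0,0,0.64],0.4],[[-526,-304,52],[0,0,1.283],0.4],[[-526,-304,52],[0,0,1.283],0.4],[[-526,-304,52],[0,0,1.283],0.4]]' 30
python3 -c "
from h import *
to([570.5,8.5,150],frame([0,0,-1],RX))"
```

```text
t: 1.67
tcp_pos: [402.0, 223.1, 186.3]
ee_rot: [2.012, 2.413, 0.001]
contact_force: [0.1, 0.5, 0.3]
finger_gap: 0.3
grip_force: 0.0
shift [-241.4  127.1   36.4] turn [ 8.000e-04 -2.000e-04  2.766e-01] deg 15.9
```

```bash
python3 -m inch '[[[-220,115,36],[0,0,0.27],0.4],[[-220,115,36],[0,0,0.27],0.4],[[-220,115,36],[0,0,0.27],0.4],[[-220,115,36],[0,0,0.27],0.4],[[-220,115,36],[0,0,0.27],0.4],[[-220,115,36],[0,0,0.27],0.4],[[-220,115,36],[0,0,0.27],0.4],[[-220,115,36],[0,0,0.27],0.4]]'
python3 -c "
from h import *
to([570.5,8.5,13],frame([0,0,-1],RX))"
```

```text
t: 2.33
tcp_pos: [555.7, 28.5, 149.4]
ee_rot: [-2.314, -2.123, 0.001]
contact_force: [-0.8, 0.2, 0.1]
finger_gap: 0.299
grip_force: 0.0
shift [-18.6  16.7 136.4] turn [-0.0012 -0.      0.0099] deg 0.6
```

```bash
python3 -m inch '[[[-18.6,16.7,50],[0,0,0.01],0.4],[[-18.6,16.7,80],[0,0,0.01],0.4],[[-18.6,16.7,100],[0,0,0.01],0.4],[[-18.6,16.7,100],[0,0,0.01],0.4]]'
python3 - <<'E'
from h import *
t=cam('top');s=cam('scene')
a=cv2.resize(t[0][110:230,190:310],None,fx=4,fy=4);b=cv2.resize(s[0][130:250,215:315],None,fx=3,fy=4)
cv2.imwrite('pics/h.png',np.hstack([a,b])[:,:,::-1])
to([570.5,8.5,11],frame([0,0,-1],RX))
E
```

```text
t: 2.67
tcp_pos: [566.9, 11.2, 46.5]
ee_rot: [-2.318, -2.113, 0.007]
contact_force: [-0.4, -0.0, 0.4]
finger_gap: 0.302
grip_force: 0.0
shift [-2.5  1.2 40. ] turn [-0.0006 -0.0002  0.0038] deg 0.2
```

View pics/h.png

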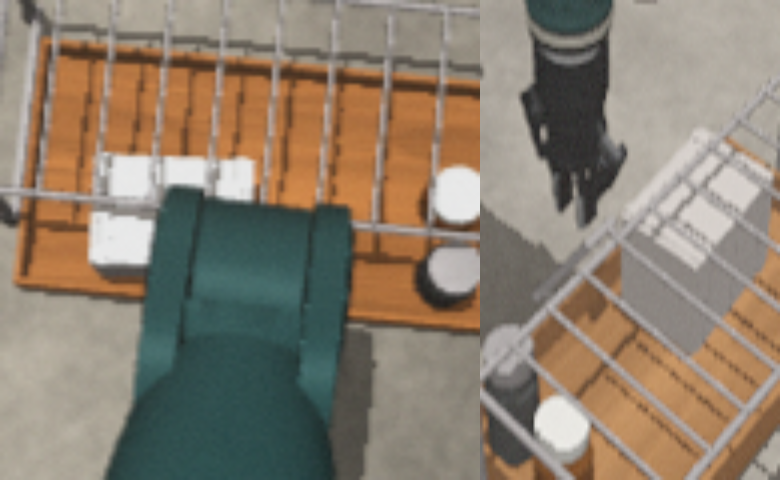

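The gripper hides the handle in the top view. In the scene crop the fingertips, near (575,215), are just above and in front of the bar at (595,245), which fits a TCP height of 50 mm. I'll go down gently while watching the force.

```bash
python3 -m inch '[[[-1,1,10],[0,0,0],0.4],[[-1,1,20],[0,0,0],0.4],[[-1,1,30],[0,0,0],0.4],[[-1,1,39],[0,0,0],0.4],[[-1,1,39],[0,0,0],0.4]]'
python3 -m inch '[[[0,0,0],[0,0,0],1],[[0,0,0],[0,0,0],1],[[0,0,0],[0,0,0],1],[[0,0,0],[0,0,0],1],[[0,0,0],[0,0,0],1],[[0,0,0],[0,0,0],1]]' 40
```

```text
t: 3.18
tcp_pos: [570.0, 9.3, 9.5]
ee_rot: [-2.321, -2.115, 0.002]
contact_force: [-0.5, 0.0, -0.1]
finger_gap: 0.294
grip_force: 0.0
t: 3.68
tcp_pos: [571.1, 9.1, 11.4]
ee_rot: [2.322, 2.116, 0.0]
contact_force: [0.5, 0.2, 0.8]
finger_gap: -0.001
grip_force: 0.0
```

```bash
python3 - <<'E'
from h import *
t=cam('top');s=cam('scene')
a=cv2.resize(t[0][150:250,210:290],None,fx=5,fy=5);b=cv2.resize(s[0][160:260,225:305],None,fx=5,fy=5)
cv2.imwrite('pics/h2.png',np.hstack([a,b])[:,:,::-1])
print(proj(s,[manip.state()['tcp_pos'],rk(-180,60,32),rk(-180,-60,32),rk(-145,60,50),rk(-145,-60,50)]))
E
```

```text
[[247.02421272 198.86460488]
 [259.0385154  185.53315221]
 [234.03437496 204.14152419]
 [266.8492672  186.21615257]
 [241.6375436  205.30404643]]
```

View pics/h2.png

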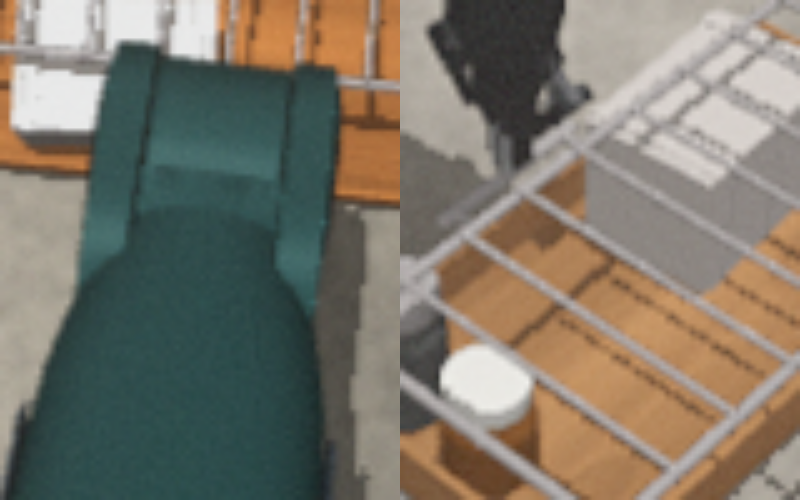

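The handle bar shows at about (233–249,197–204) in the scene picture and the shut fingers are beside it with nothing gripped. I'll feel for the bar with a small forward move.

```bash
for i in 1; do python3 -m inch '[[[0,2,0],[0,0,0],1],[[0,4,0],[0,0,0],1],[[0,4,0],[0,0,0],1]]'; python3 -m inch '[[[0,2,0],[0,0,0],1],[[0,4,0],[0,0,0],1],[[0,4,0],[0,0,0],1]]'; python3 -m inch '[[[0,2,0],[0,0,0],1],[[0,4,0],[0,0,0],1],[[0,4,0],[0,0,0],1]]'; done; python3 - <<'E'
from h import *
t=cam('top');s=cam('scene')
b=cv2.resize(s[0][180:220,225:275],None,fx=14,fy=14)
cv2.imwrite('pics/h3.png',b[:,:,::-1])
E
```

```text
t: 4.03
tcp_pos: [575.5, 8.7, 11.2]
ee_rot: [2.322, 2.116, 0.0]
contact_force: [-0.2, 0.2, -0.1]
finger_gap: 0.004
grip_force: 0.0
t: 4.28
tcp_pos: [579.4, 8.3, 11.2]
ee_rot: [2.322, 2.116, 0.0]
contact_force: [-1.0, 0.1, 0.4]
finger_gap: -0.002
grip_force: 0.0
t: 4.53
tcp_pos: [583.0, 7.9, 11.2]
ee_rot: [-2.322, -2.116, 0.0]
contact_force: [-2.8, -1.2, 1.3]
finger_gap: 0.001
grip_force: 0.0
```

View pics/h3.png

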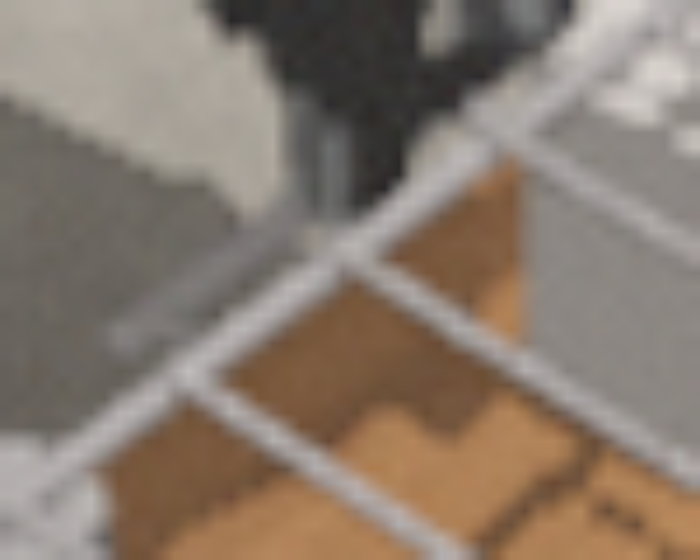

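```bash
python3 -m inch '[[[0,2,0],[0,0,0],1],[[0,3,0],[0,0,0],1],[[0,3,0],[0,0,0],1]]'; python3 -m inch '[[[0,-4,0],[0,0,0],1],[[0,-7,0],[0,0,0],1],[[0,-7,0],[0,0,0],1]]';  python3 -m inch '[[[0,-4,0],[0,0,0],1],[[0,-7,0],[0,0,0],1],[[0,-7,0],[0,0,0],1]]'; python3 -m inch '[[[0,-4,0],[0,0,0],1],[[0,-7,0],[0,0,0],1],[[0,-7,0],[0,0,0],1]]'
```

```text
t: 4.88
tcp_pos: [586.1, 7.6, 11.2]
ee_rot: [2.322, 2.116, -0.0]
contact_force: [-2.8, -2.0, 1.5]
finger_gap: -0.001
grip_force: 0.0
t: 5.13
tcp_pos: [578.3, 8.6, 11.2]
ee_rot: [-2.322, -2.116, -0.0]
contact_force: [0.2, 0.3, 0.4]
finger_gap: 0.001
grip_force: 0.0
t: 5.38
tcp_pos: [571.3, 9.2, 11.3]
ee_rot: [-2.322, -2.116, 0.0]
contact_force: [0.7, -0.4, 1.0]
finger_gap: -0.002
grip_force: 0.0
t: 5.63
tcp_pos: [564.3, 9.8, 11.2]
ee_rot: [-2.322, -2.116, 0.0]
contact_force: [-0.2, 0.1, 0.3]
finger_gap: -0.001
grip_force: 0.0
```

```bash
python3 -m inch '[[[0,0,-40],[0,0,0],0.2],[[0,0,-80],[0,0,0],0.2],[[0,-40,-110],[0,0,0],0.2],[[0,-80,-110],[0,0,0],0.2],[[0,-120,-110],[0,0,0],0.2],[[0,-160,-110],[0,0,0],0.2],[[0,-180,-110],[0,0,0],0.2]]'; python3 - <<'E'
from h import *
t=cam('top');s=cam('scene')
b=cv2.resize(s[0][165:225,220:280],None,fx=8,fy=8,interpolation=cv2.INTER_CUBIC)
a=cv2.resize(t[0][165:225,230:270],None,fx=8,fy=8,interpolation=cv2.INTER_CUBIC)
cv2.imwrite('pics/h4.png',np.hstack([a,b])[:,:,::-1])
print(manip.state()['tcp_pos'])
for z in(20,32):
  P=[rk(-180,60,z),rk(-180,-60,z),rk(-180,0,z)]; print(z,proj(t,P).round(1).tolist(),proj(s,P).round(1).tolist())
E
```

```text
t: 6.22
tcp_pos: [381.4, 27.0, 121.1]
ee_rot: [-2.321, -2.115, 0.001]
contact_force: [0.2, -0.1, 0.1]
finger_gap: 0.401
grip_force: 0.0
[382.3880514   26.91094208 121.51199703]
20 [[236.3, 194.0], [268.4, 197.1], [252.4, 195.6]] [[259.1, 188.2], [234.2, 206.8], [246.9, 197.2]]
32 [[236.2, 193.8], [268.5, 196.9], [252.4, 195.3]] [[259.0, 185.5], [234.0, 204.1], [246.8, 194.6]]
```

View pics/h4.png

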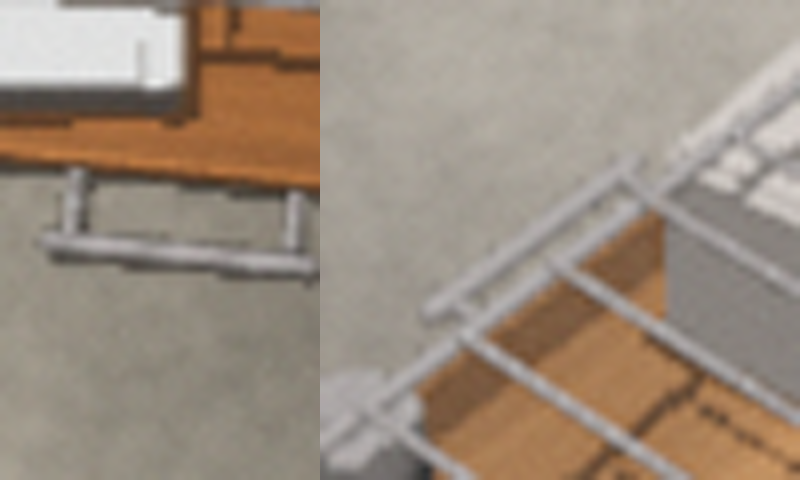

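The bar shows clearly, at about (236,195)–(269,198) in the top view and (234,203)–(259,186) in the scene view. I'll triangulate both ends and check the tool's own projection too.

```bash
python3 - <<'E'
from h import *
np.set_printoptions(precision=1,suppress=True)
t=cam('top');s=cam('scene')
ft=lambda u:[230+(u[0]+.5)/8-.5,165+(u[1]+.5)/8-.5]
fs=lambda u:[220+(u[0]+.5-320)/8-.5,165+(u[1]+.5)/8-.5]
for a,b in (((50,244),(633,163)),((314,266),(430,307))):
    p,e=tri(t,ft(a),s,fs(b)); print(p,e,inv(p))
p=manip.state()['tcp_pos']; print(p,proj(t,[p]),proj(s,[p,p+[0,0,60]]))
P=proj(s,[p])[0].astype(int); 
c=s[0][P[1]-60:P[1]+30,P[0]-50:P[0]+50]; b=cv2.resize(c,None,fx=5,fy=5); cv2.circle(b,(252,302),3,(255,0,0),-1)
Q=proj(t,[p])[0].astype(int); a=cv2.resize(t[0][Q[1]-60:Q[1]+30,Q[0]-25:Q[0]+25],None,fx=5,fy=5); cv2.circle(a,(127,302),3,(255,0,0),-1)
cv2.imwrite('pics/tcp.png',np.hstack([a,b])[:,:,::-1])
E
```

```text
[573.4  69.8  31. ] 1.8294234598023449 [-184.2   61.5   31. ]
[562.9 -52.   35.9] 1.1030457106658453 [-183.1  -60.7   35.9]
[386.3  26.3 121.7] [[247.  247.7]] [[206.3 150.2]
 [204.6 135.6]]
```

View pics/tcp.png

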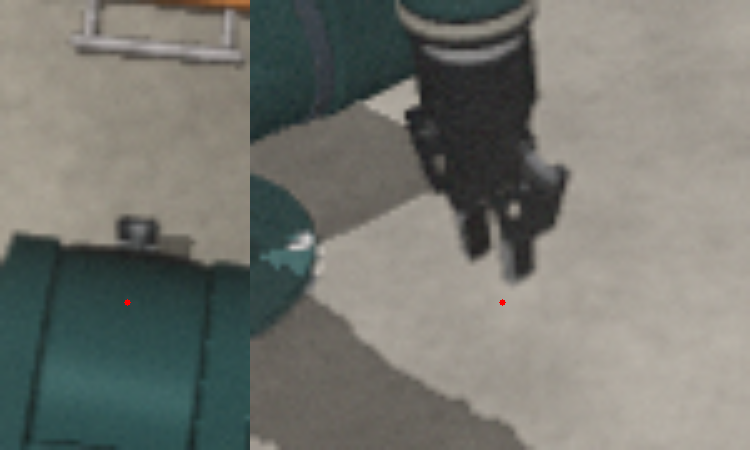

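The fingertips at about (498,267) sit some 25 mm above the projected TCP at (502,302), so the reported TCP seems to lie below the real tips. The fingers had simply closed over the top of the bar. I'll go back and descend further with force checks.

```bash
python3 -m inch '[[[0,40,0],[0,0,0],0.4],[[0,80,0],[0,0,0],0.4],[[0,120,0],[0,0,0],0.4],[[0,160,0],[0,0,0],0.4],[[0,184,40],[0,0,0],0.4],[[0,184,80],[0,0,0],0.4],[[0,184,100],[0,0,0],0.4],[[0,184,110],[0,0,0],0.4]]'
python3 -m inch '[[[0,0,0],[0,0,0],0.4],[[0,0,2],[0,0,0],0.4],[[0,0,4],[0,0,0],0.4]]'
python3 -m inch '[[[0,0,2],[0,0,0],0.4],[[0,0,4],[0,0,0],0.4]]'
```

```text
t: 7.08
tcp_pos: [568.4, 9.3, 7.0]
ee_rot: [-2.32, -2.113, 0.005]
contact_force: [-0.7, -0.1, -0.7]
finger_gap: 0.301
grip_force: 0.0
t: 7.33
tcp_pos: [570.4, 9.1, 8.8]
ee_rot: [2.321, 2.114, 0.003]
contact_force: [0.8, -0.7, -0.5]
finger_gap: 0.298
grip_force: 0.0
t: 7.5
tcp_pos: [569.8, 9.2, 4.3]
ee_rot: [2.321, 2.115, 0.002]
contact_force: [0.1, -1.1, -0.3]
finger_gap: 0.299
grip_force: 0.0
```

```bash
python3 -m inch '[[[0,-1,3],[0,0,0],0.4],[[0,-1,5],[0,0,0],0.4],[[0,-1,5],[0,0,0],0.4]]'
python3 -m inch '[[[0,0,3],[0,0,0],0.4],[[0,0,5],[0,0,0],0.4],[[0,0,5],[0,0,0],0.4]]'
python3 -m inch '[[[0,0,3],[0,0,0],0.4],[[0,0,4],[0,0,0],0.4],[[0,0,4],[0,0,0],0.4]]'
```

```text
t: 7.75
tcp_pos: [567.8, 9.4, -2.0]
ee_rot: [-2.322, -2.116, 0.0]
contact_force: [-0.7, 0.4, -0.3]
finger_gap: 0.296
grip_force: 0.0
t: 8.0
tcp_pos: [567.8, 9.4, -7.2]
ee_rot: [-2.322, -2.115, 0.001]
contact_force: [-0.8, 0.4, -0.8]
finger_gap: 0.3
grip_force: 0.0
t: 8.25
tcp_pos: [567.8, 9.4, -11.1]
ee_rot: [-2.322, -2.116, 0.0]
contact_force: [-0.1, 0.1, 0.2]
finger_gap: 0.3
grip_force: 0.0
```

```bash
python3 -m inch '[[[0,0,0],[0,0,0],1],[[0,0,0],[0,0,0],1],[[0,0,0],[0,0,0],1],[[0,0,0],[0,0,0],1],[[0,0,0],[0,0,0],1]]' 40
```

```text
t: 8.67
tcp_pos: [568.2, 9.3, -10.7]
ee_rot: [2.322, 2.116, 0.0]
contact_force: [1.5, 0.0, 1.4]
finger_gap: 0.111
grip_force: 39.0
```

Now it grips (gap 0.11, 39 N). Next is the pull.

```bash
python3 -m inch '[[[0,-8,0],[0,0,0],1],[[0,-24,0],[0,0,0],1],[[0,-42,0],[0,0,0],1],[[0,-62,0],[0,0,0],1],[[0,-80,0],[0,0,0],1],[[0,-95,0],[0,0,0],1],[[0,-105,0],[0,0,0],1],[[0,-110,0],[0,0,0],1]]'
python3 -m inch '[[[0,-10,0],[0,0,0],1],[[0,-20,0],[0,0,0],1],[[0,-30,0],[0,0,0],1],[[0,-36,0],[0,0,0],1],[[0,-40,0],[0,0,0],1],[[0,-40,0],[0,0,0],1]]'
python3 -m inch '[[[0,-2,0],[0,0,0],1],[[0,-4,0],[0,0,0],1],[[0,-4,0],[0,0,0],1]]'
python3 -m inch '[[[0,-2,0],[0,0,0],1],[[0,-4,0],[0,0,0],1],[[0,-4,0],[0,0,0],1]]'
```

```text
t: 9.33
tcp_pos: [457.6, 20.2, -10.6]
ee_rot: [-2.322, -2.116, -0.001]
contact_force: [5.3, 5.2, -6.6]
finger_gap: 0.107
grip_force: 40.0
t: 9.83
tcp_pos: [418.1, 24.0, -10.7]
ee_rot: [-2.321, -2.115, -0.002]
contact_force: [-2.0, 7.8, 3.4]
finger_gap: 0.108
grip_force: 41.1
t: 10.08
tcp_pos: [415.1, 24.3, -10.7]
ee_rot: [-2.321, -2.116, -0.003]
contact_force: [1.5, 7.4, -0.8]
finger_gap: 0.111
grip_force: 40.6
t: 10.33
tcp_pos: [413.3, 24.5, -10.6]
ee_rot: [2.321, 2.115, 0.007]
contact_force: [13.3, 7.5, -15.1]
finger_gap: 0.107
grip_force: 39.5
```

```bash
python3 -m inch '[[[0,-2,0],[0,0,0],1],[[0,-2,0],[0,0,0],1],[[0,-2,0],[0,0,0],1]]'; python3 -m inch '[[[0,-1,0],[0,0,0],-0.2],[[0,0,0],[0,0,0],-0.2],[[0,2,0],[0,0,0],0.35],[[0,2,0],[0,0,0],0.35]]'
```

```text
t: 10.58
tcp_pos: [413.3, 24.5, -10.5]
ee_rot: [2.319, 2.114, 0.01]
contact_force: [23.7, 7.7, -29.1]
finger_gap: 0.106
grip_force: 39.3
t: 10.92
tcp_pos: [411.0, 23.9, -10.7]
ee_rot: [2.322, 2.116, -0.0]
contact_force: [-0.4, -0.1, -0.4]
finger_gap: 0.327
grip_force: 0.0
```

```bash
python3 -m inch '[[[0,1,-30],[0,0,0],0.35],[[0,1,-70],[0,0,0],0.35],[[0,0,-110],[0,0,0],0.35],[[0,0,-150],[0,0,0],0.35],[[40,0,-190],[0,0,0],0.35],[[80,0,-220],[0,0,0],-0.2],[[120,0,-250],[0,0,0],-0.2],[[160,0,-250],[0,0,0],-0.2]]'
python3 -m inch '[[[40,0,0],[0,-0.8,0],-0.2],[[80,0,0],[0,-0.8,0],-0.2],[[120,0,0],[0,-0.8,0],-0.2],[[120,0,0],[0,-0.8,0],-0.2],[[120,0,0],[0,-0.8,0],-0.2],[[120,0,0],[0,-0.8,0],-0.2],[[120,0,0],[0,-0.8,0],-0.2],[[120,0,0],[0,-0.8,0],-0.2]]'
python3 - <<'E'
from h import *
t=cam('top');s=cam('scene')
st=manip.state();print(st['tcp_pos'],st['joint_positions'],R.from_rotvec(st['ee_rot']).as_matrix().round(2))
np.savez('v.npz',t=t[0],s=s[0])
for z in(32,):print(proj(t,[rk(-340,0,32)]))
b=cv2.resize(s[0][150:270,185:315],None,fx=3.5,fy=3.5,interpolation=cv2.INTER_CUBIC)
a=cv2.resize(t[0][140:260,180:325],None,fx=3.5,fy=3.5,interpolation=cv2.INTER_CUBIC)
a=cv2.resize(a,None,fx=.85,fy=1)[:, :340] if 0 else a
cv2.imwrite('pics/top2.png',cv2.resize(t[0][150:240,185:325],None,fx=5.5,fy=5.5,interpolation=cv2.INTER_CUBIC)[:,:,::-1])
for k in('crock','crock_mouth','tray_handle'):
  for n in('top','scene'): print(k,n,[((np.array(r['location'])*[512,384]).round(1).tolist(),round(r['score'],2)) for r in manip.spot_in(k,n)])
E
```

```text
t: 11.58
tcp_pos: [423.8, 159.4, 235.1]
ee_rot: [2.322, 2.113, 0.004]
contact_force: [1.1, 0.2, -0.1]
finger_gap: 0.597
grip_force: 0.0
t: 12.25
tcp_pos: [433.8, 279.5, 227.0]
ee_rot: [1.829, 1.677, -0.795]
contact_force: [0.2, -0.7, -1.2]
finger_gap: 0.6
grip_force: 0.0
[434.35053746 278.75403925 229.82102964] [ 0.71533554  0.72559408  0.49711752  1.98413003 -0.51792946  2.5524051 ] [[ 0.06  1.   -0.07]
 [ 0.69 -0.09 -0.71]
 [-0.72 -0.   -0.7 ]]
[[248.08340031 238.85085627]]
crock top [([225.6, 203.3], 0.65)]
crock scene [([251.9, 169.2], 0.72)]
crock_mouth top [([228.4, 206.4], 0.64)]
crock_mouth scene [([252.2, 169.1], 0.91)]
tray_handle top [([256.2, 191.0], 0.68)]
tray_handle scene [([239.1, 203.1], 0.86), ([106.1, 263.8], 0.48)]
```

View pics/top2.png

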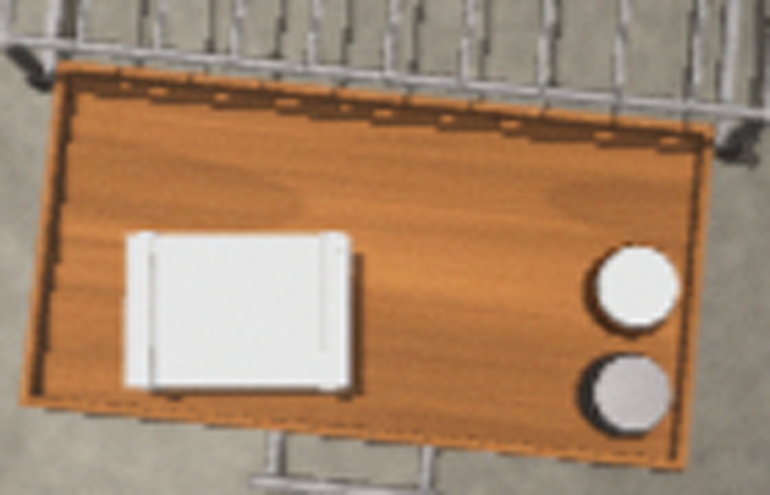

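The top view shows the tray fully out. The crock's upper face spans u 125–350, v 235–388 in the crop with its mouth at the left, and both jars stand at the right around (638,288) and (632,393).

```bash
python3 - <<'E'
from h import *
np.set_printoptions(precision=1,suppress=True)
t=cam('top')
ft=lambda u:[185+(u[0]+.5)/5.5-.5,150+(u[1]+.5)/5.5-.5]
for n,u,z in (('mF',(125,388),112),('mB',(128,234),112),('bF',(350,390),112),('bB',(350,235),112),('bar',(345,486),35),('rimFL',(22,404),50),('rimFR',(684,467),50),('rimBR',(712,128),50),('tall',(632,393),116),('short',(638,288),91)):
    w=atz(t,ft(u),z); print(n,w,inv(w))
E
```

```text
mF [479.9 163.4 112. ] [-286.3  145.8  112. ]
mB [576.7 162.7 112. ] [-189.8  154.4  112. ]
bF [478.8  22.4 112. ] [-273.9    5.3  112. ]
bB [576.4  22.7 112. ] [-176.7   15.   112. ]
bar [415.8  26.2  35. ] [-336.9    3.1   35. ]
rimFL [469.8 238.   50. ] [-303.5  219.    50. ]
rimFR [ 428.8 -196.8   50. ] [-302.6 -217.6   50. ]
rimBR [ 653.6 -218.    50. ] [ -76.9 -217.3   50. ]
tall [ 477.  -154.5  116. ] [-258.7 -170.9  116. ]
short [ 544.3 -162.2   91. ] [-191.  -172.1   91. ]
```

I have no picture views left, so I'll print the gripper's silhouette as numbers. That should show whether the offset follows the tool or the world axes.

```bash
python3 - <<'E'
from h import *
s=cam('scene');st=manip.state();p=st['tcp_pos'];M=R.from_rotvec(st['ee_rot']).as_matrix()
for o in(0,-12,-24,-36): print(o,'tool',proj(s,[p+M[:,2]*o])[0].round(1),'up',proj(s,[p-[0,0,o]])[0].round(1))
for sg in(-1,1): print('finger',proj(s,[p-M[:,2]*(5+25)+M[:,1]*sg*32])[0].round(1),proj(s,[p-M[:,2]*5+[0,0,25]+M[:,1]*sg*32])[0].round(1))
u,v=proj(s,[p])[0].astype(int)
g=s[0].max(2)[v-34:v+14,u-36:u+36]; print(u-36,v-34)
for r in g: print(''.join('#' if x<50 else '+' if x<85 else '-' if x<115 else '.' for x in r))
E
```

```text
0 tool [261.6  94.9] up [261.6  94.9]
-12 tool [263.3  91.8] up [261.6  91.8]
-24 tool [264.9  88.8] up [261.6  88.7]
-36 tool [266.5  85.7] up [261.6  85.6]
finger [258.9  84.4] [255.5  84.3]
finger [272.6  90.2] [269.3  90.1]
225 60
.....................................-###+++++++++##+#++++#+++++++#+----
.....................................+###++++++####+##+++#+++++++#+-----
....................................-######+++++##+++++++#+++++++#+-----
....................................-###+##++++###++++++#++++++++++-----
....................................++####++++#+#+++++++++++++#+---++---
...................................-+#+##+++++#+++++++++#++++##+--++++--
...................................-####+#++++++++++++++++++###+-+++++--
...................................+++#+#+#+#++++++++++++#+###+-++++#++-
..................................-++++++++#+######+++++#####+++++++++++
...................................++++++++#######+++++++###+-++++#+++++
...................................-++++++##+###++++++++#+##+-++++#++++-
....................................-++++#+++#+-..--+++#++##++
[... 1938 characters left out ...]
...............--..........................
..........................................---...........................
..........................................--..........-.................
..........................................---...........................
.........................................--.............................
.........................................--............-................
........................................----...........-................
-.......................................-+----......----................
--......................................-++-------------................
-.......................................-+--------------................
```

```bash
python3 - <<'E'
from h import *
F=frame([0,-1,-1],[1,0,0])
to([574,191,125],F)
E
```

```text
shift [ 26.6 146.9 127.8] turn [-0.0658  0.0125 -0.067 ] deg 5.4
```

```bash
python3 -m inch '[[[26.6,37,0],[-0.066,0.0125,-0.067],-0.2],[[26.6,75,10],[-0.066,0.0125,-0.067],-0.2],[[26.6,110,30],[-0.066,0.0125,-0.067],-0.2],[[26.6,147,50],[-0.066,0.0125,-0.067],-0.2],[[26.6,147,90],[-0.066,0.0125,-0.067],-0.2],[[26.6,147,120],[-0.066,0.0125,-0.067],-0.2],[[26.6,147,128],[-0.066,0.0125,-0.067],-0.2],[[26.6,147,128],[-0.066,0.0125,-0.067],-0.2]]' 
python3 - <<'E'
from h import *
print(manip.state()['joint_positions'].round(2))
F=frame([0,-1,-1],[1,0,0])
to([574,191,109],F); to([574,120,38],F)
E
```

```text
t: 13.42
tcp_pos: [573.1, 188.9, 122.9]
ee_rot: [1.759, 1.759, -0.735]
contact_force: [-0.2, -0.4, 0.3]
finger_gap: 0.601
grip_force: 0.0
[ 0.51  0.77  0.35  1.6  -0.67  2.24]
shift [11.3  1.   8.4] turn [-0.0036  0.0029  0.0016] deg 0.3
shift [ 11.6   1.4 108.8] turn [-0.0036  0.0029  0.0016] deg 0.3
```

```bash
python3 -m inch '[[[11.4,1,8],[0,0,0],-0.2],[[11.4,1,30],[0,0,0],-0.2],[[11.4,1,50],[0,0,0],-0.2],[[11.4,1,62],[0,0,0],-0.2],[[11.4,1,74],[0,0,0],-0.2],[[11.4,1,74],[0,0,0],-0.2]]'
python3 -m inch '[[[0,0,10],[0,0,0],-0.2],[[0,0,20],[0,0,0],-0.2],[[0,0,28],[0,0,0],-0.2],[[0,0,34],[0,0,0],-0.2],[[0,0,34],[0,0,0],-0.2]]'
python3 -c "
from h import *
to([574,120,38],frame([0,-1,-1],[1,0,0]))"
```

```text
t: 13.92
tcp_pos: [574.9, 146.9, 62.4]
ee_rot: [1.758, 1.761, -0.732]
contact_force: [-0.6, -0.6, -0.7]
finger_gap: 0.601
grip_force: 0.0
t: 14.33
tcp_pos: [574.9, 122.8, 39.0]
ee_rot: [1.758, 1.76, -0.732]
contact_force: [-0.5, 0.2, -0.0]
finger_gap: 0.602
grip_force: 0.0
shift [-1.3 -0.9  2.7] turn [-0.0006  0.0021  0.0019] deg 0.2
```

```bash
python3 -m inch '[[[0,-1,3],[0,0,0],0.5],[[0,-1,3],[0,0,0],0.7],[[0,-1,3],[0,0,0],0.8],[[0,-1,3],[0,0,0],1],[[0,-1,3],[0,0,0],1],[[0,-1,3],[0,0,0],1]]' 25
python3 -m inch '[[[0,0,0],[0,0,0],1],[[0,0,0],[0,0,0],1],[[0,0,0],[0,0,0],1]]' 60
```

```text
t: 14.83
tcp_pos: [574.0, 121.0, 37.5]
ee_rot: [1.758, 1.76, -0.731]
contact_force: [-0.7, 1.9, 3.2]
finger_gap: 0.059
grip_force: 28.1
t: 15.08
tcp_pos: [574.0, 121.0, 37.5]
ee_rot: [1.757, 1.76, -0.731]
contact_force: [-1.4, 4.6, 6.4]
finger_gap: 0.056
grip_force: 60.2
```

```bash
python3 - <<'E'
import numpy as np
x,z=-54.4,84.9
for d in(2,5,9,13,17,21,25,28,30):
    f=np.radians(d);c,s=np.cos(f),np.sin(f)
    print(d,f.round(3),(x-(x*c+z*s)).round(1),(z-(-x*s+z*c)).round(1))
E
```

```text
2 0.035 -3.0 -1.8
5 0.087 -7.6 -4.4
9 0.157 -14.0 -7.5
13 0.227 -20.5 -10.1
17 0.297 -27.2 -12.2
21 0.367 -34.0 -13.9
25 0.436 -41.0 -15.0
28 0.489 -46.2 -15.6
30 0.524 -49.7 -15.8
```

```bash
python3 -m inch '[[[-3.7,0,-2.5],[0,0.035,0],1],[[-8.3,0,-5.1],[0,0.087,0],1],[[-14.7,0,-8.2],[0,0.157,0],1],[[-21.2,0,-10.8],[0,0.227,0],1],[[-27.9,0,-12.9],[0,0.297,0],1],[[-34.7,0,-14.6],[0,0.367,0],1],[[-41.7,0,-15.7],[0,0.436,0],1],[[-41.7,0,-15.7],[0,0.436,0],1]]'
python3 - <<'E'
from h import *
st=manip.state();print(st['joint_positions'].round(2),(R.from_rotvec(st['ee_rot']).as_matrix()[:,2]).round(3))
t=cam('top')
g=(t[0].min(2)>150)
for k in('crock','crock_mouth'):
  for n in('top','scene'): print(k,n,[((np.array(r['location'])*[512,384]).round(1).tolist(),round(r['score'],2)) for r in manip.spot_in(k,n)])
E
```

```text
t: 15.75
tcp_pos: [574.7, 100.8, 79.7]
ee_rot: [2.034, 2.031, -0.355]
contact_force: [1.0, -1.0, -4.3]
finger_gap: 0.057
grip_force: 58.8
[ 0.21  0.5  -0.07  1.08 -0.34  1.8 ] [ 0.001 -0.34  -0.94 ]
crock top [([239.0, 206.3], 0.79), ([129.9, 252.0], 0.61), ([266.3, 190.8], 0.44)]
crock scene [([251.8, 169.8], 0.91)]
crock_mouth top [([238.1, 205.7], 0.62)]
crock_mouth scene [([256.2, 203.0], 0.63), ([251.9, 169.0], 0.55)]
```

```bash
python3 -m inch '[[[-3,0,-1.8],[0,0.035,0],1],[[-7.6,0,-4.4],[0,0.087,0],1],[[-14,0,-7.5],[0,0.157,0],1],[[-20.5,0,-10.1],[0,0.227,0],1],[[-27.2,0,-12.2],[0,0.297,0],1],[[-34,0,-13.9],[0,0.367,0],1],[[-41,0,-15],[0,0.436,0],1],[[-41,0,-15],[0,0.436,0],1]]'
python3 - <<'E'
from h import *
s=cam('scene');t=cam('top')
for k in('crock','crock_mouth'):
  for n in('top','scene'): print(k,n,[((np.array(r['location'])*[512,384]).round(1).tolist(),round(r['score'],2)) for r in manip.spot_in(k,n)])
# predicted mouth centre / body centre at 50 deg for rigid turn and 0 deg
for d in(0,30,50):
  f=np.radians(d);c,sn=np.cos(f),np.sin(f)
  rot=lambda y,z:[528,22.5+y*c-z*sn,16+y*sn+z*c]
  P=[rot(140,48),rot(70,48)];print(d,proj(t,P).round(0).tolist(),proj(s,P).round(0).tolist())
g=s[0].astype(int);u0,v0=225,120
m=(g.max(2)-g.min(2)<14)&(g.min(2)>60)
for v in range(v0,v0+95,2): print(''.join(str(min(9,g[v,u].mean().astype(int)//26)) if (g[v,u].max()-g[v,u].min()<16) else ' ' for u in range(u0,u0+75)))
E
```

```text
t: 16.67
tcp_pos: [574.2, 67.4, 105.7]
ee_rot: [-2.177, -2.175, -0.092]
contact_force: [0.2, -0.9, -4.8]
finger_gap: 0.058
grip_force: 58.9
crock top [([264.1, 207.4], 0.52), ([276.4, 197.2], 0.42)]
crock scene [([235.9, 171.4], 0.95)]
crock_mouth top [([132.7, 249.3], 0.7), ([265.7, 207.6], 0.53)]
crock_mouth scene [([238.6, 171.3], 0.91)]
0 [[209.0, 207.0], [229.0, 207.0]] [[264.0, 159.0], [252.0, 169.0]]
30 [[220.0, 206.0], [238.0, 206.0]] [[256.0, 150.0], [245.0, 168.0]]
50 [[232.0, 206.0], [246.0, 206.0]] [[248.0, 150.0], [240.0, 170.0]]
 66  6665666   64211223344555444332122322145555555555555  6                
    6   5 566  65212343322222223333443211135555555555 55   66 6    6  66   
66 6 666666666   3111123344454443321111211245 5555554  56    6         6   
666 6 6  66  6  641111111111111111111111112                66    666   6 6 
 6 66  666 66 6  41111111121121112111111112         456      6      6      
666 65665 66  66 52111111111121111111111112     5    6   6 66 6        6   
 55 666666666 6 4211111111211111112111111156666        6     6 6       6 6 
555 555555666542222
[... 2396 characters left out ...]
           56666
                       6665                      5                   5 5446
                    6665   566                      56           45   6   5
                 6665         56                       556     5 6   666  6
               665                6                       46655  66      66
            6765                     66                    5555655  6   6 6
         66644566                       66              5 666 6 65666    6 
       6654      56                        66        34    666      56665 6
    6665            56                        566  44 566     6 6 6  655656
  665                  56                       45666  5 55     6 66 6   55
```

```bash
python3 -m inch '[[[-3,0,-1.8],[0,0.035,0],1],[[-7.6,0,-4.4],[0,0.087,0],1],[[-14,0,-7.5],[0,0.157,0],1],[[-20.5,0,-10.1],[0,0.227,0],1],[[-27.2,0,-12.2],[0,0.297,0],1],[[-34,0,-13.9],[0,0.367,0],1],[[-41,0,-15],[0,0.436,0],1],[[-41,0,-15],[0,0.436,0],1]]'
python3 - <<'E'
from h import *
s=cam('scene')
st=manip.state();z=R.from_rotvec(st['ee_rot']).as_matrix()[:,2]; print(st['joint_positions'].round(2),'turn',np.degrees(np.arctan2(z[1],-z[2])).round(1)+45)
f=np.radians(75);c,sn=np.cos(f),np.sin(f)
rot=lambda y,z:[576,22.5+y*c-z*sn,17+y*sn+z*c]
print('pivot,lowmouth,upmouth,upbase',proj(s,[rot(0,0),rot(140,0),rot(140,96),rot(0,96)]).round(0).tolist())
g=s[0].astype(int);u0,v0=205,140
for v in range(v0,v0+80,2): print(v,''.join(str(min(9,g[v,u].mean().astype(int)//26)) if (g[v,u].max()-g[v,u].min()<16) else ' ' for u in range(u0,u0+65)))
E
```

```text
t: 17.63
tcp_pos: [574.0, 25.1, 116.0]
ee_rot: [-1.927, -1.924, -0.512]
contact_force: [-0.9, -1.9, -6.1]
finger_gap: 0.054
grip_force: 58.9
[-0.36  0.48 -0.06  1.23  0.48  1.16] turn 74.8
pivot,lowmouth,upmouth,upbase [[251.0, 196.0], [257.0, 159.0], [238.0, 168.0], [233.0, 207.0]]
140  21111111111111111111112  2   3 52225 666 6 6  666  666   6 66 66
142  21112111111111111111222     4 6322115      6 6 66   6   6   6  6
144   11222111111222111        2455312211136  6  6 6 6      6 666    
146  2  221111111222 2 2     23454211111111    66                 66 
148 2   22     22          2355432211212211366     66 6666           
150 4343454433       212344543322212221111156   66    6              
152 344456   5 444444455443211111111111111136 6  666                 
154 444445  6  653222211111112111111111112214 6 6                    
156 4433335 66677751111112111111111111111111224                      
158 433333356667776531111111111111111111112322255677                 
160 333333346665566765321111111111111111111234444443256              
162 333333345555566555555433333211111111111112
[... 1283 characters left out ...]

200                55555555555555444445544456765   56                
202                    5555555555544444456665         56             
204 66666                  555555444  56664              56          
206 6566666                    55   6765                     66      
208 66666666                     6664 566                       66   
210 66666665                   6664      566                       66
212 66666655                6765            566                      
214 66665554             6665                  56                    
216 66665              6666                       56                 
218 5               6765   66                        66            55
```

```bash
python3 -m inch '[[[-3,0,-1.8],[0,0.035,0],1],[[-7.6,0,-4.4],[0,0.087,0],1],[[-10.8,0,-6],[0,0.122,0],1],[[-14,0,-7.5],[0,0.157,0],1],[[-17.2,0,-8.9],[0,0.192,0],1],[[-20.5,0,-10.1],[0,0.227,0],1],[[-22.2,0,-10.7],[0,0.245,0],1],[[-22.2,0,-10.7],[0,0.245,0],1]]'
python3 -m inch '[[[-1.6,0,-0.5],[0,0.017,0],1],[[-1.6,0,-0.5],[0,0.017,0],1],[[-1.6,0,-0.5],[0,0.017,0],1]]'
```

```text
t: 18.35
tcp_pos: [574.0, 2.6, 114.9]
ee_rot: [-1.771, -1.773, -0.71]
contact_force: [0.4, -0.7, -6.2]
finger_gap: 0.059
grip_force: 59.0
t: 18.6
tcp_pos: [574.1, 1.2, 115.0]
ee_rot: [-1.761, -1.763, -0.724]
contact_force: [0.4, -0.1, -6.3]
finger_gap: 0.059
grip_force: 59.0
```

```bash
python3 -m inch '[[[-0.4,0,0.4],[0,0,0],1],[[-0.7,0,0.7],[0,0,0],1],[[-0.7,0,0.7],[0,0,0],1]]'; python3 - <<'E'
from h import *
s=cam('scene')
st=manip.state();M=R.from_rotvec(st['ee_rot']).as_matrix();z=M[:,2]; print('turn',np.degrees(np.arctan2(z[1],-z[2])).round(2)+45,M[:,1].round(3),st['tcp_pos'],st['contact_force'])
rot=lambda y,z:[576,22.5-z,16+y]
print('lower R,upper R, upper L, lower L',proj(s,[rot(0,0),rot(140,0),rot(140,96),rot(0,96)]).round(0).tolist())
g=s[0].astype(int);u0,v0=205,140
for v in range(v0,v0+74,2): print(v,''.join(str(min(9,g[v,u].mean().astype(int)//26)) if (g[v,u].max()-g[v,u].min()<16) else ' ' for u in range(u0,u0+60)))
E
```

```text
t: 18.85
tcp_pos: [574.2, 1.1, 114.2]
ee_rot: [-1.761, -1.762, -0.725]
contact_force: [-0.9, -0.7, -3.8]
finger_gap: 0.063
grip_force: 59.2
turn 89.82 [ 1.     0.001 -0.001] [574.15560582   1.03467571 114.1695459 ] [ 0.8943957  -0.18626774 -3.85235075]
lower R,upper R, upper L, lower L [[251.0, 196.0], [250.0, 164.0], [230.0, 180.0], [232.0, 213.0]]
140      21222    222565 6656 6 666 666 6    6  6    6 6 6      
142 2  2222 2  2 2  45 66   66  666666     6      6   6  666    
144 22 221  22 22 13  666 6666 6 6 6   6 66     6666  66  66  66
146 11   12  224455 66 6    66 6   6 6       6 666  6   66 6    
148  2     46  6   6  6  6 66  6  6     6 6 6   6 666   66      
150  2 1     5    66  6  666 6  6666      66         66         
152   2 23     7766 666 56  66     66       6    666            
154 2 2222      664345567777776   6  666  6  6666               
156  22 222     46 31112344456777766   6 66666                  
158     122      5652222222455545677776 6 6                     
160 222 22       4 5322222222455555456777                       
162 222 222      4652222112212455
[... 938 characters left out ...]
6  
192       5554555555555555555554444444444555555555     666     5
194       5555555555555555555544444444444455555555  6665        
196       5555545555555555555554444444444455556666665           
198       55555555545555555555544444444445456666665             
200       55555555555555555555544444444445566665   56           
202           5555555545555555544444444456665         56        
204 666665       4555555455555544444456665                6     
206 6665566          5555555555544456765                     66 
208 65666666             555555456664456                        
210 66666665                4566654      56                     
212 66666655                66654           56
```

```bash
python3 -m inch '[[[-0.5,0,0.5],[0,0.003,0],1],[[-0.5,0,0.5],[0,0.003,0],1],[[-0.5,0,0.5],[0,0.003,0],1]]';python3 -m inch '[[[-0.3,0,0.3],[0,0,0],1],[[-0.5,0,0.5],[0,0,0],1],[[-0.5,0,0.5],[0,0,0],1]]'
```

```text
t: 19.15
tcp_pos: [574.7, 1.0, 114.0]
ee_rot: [-1.759, -1.76, -0.729]
contact_force: [4.8, 1.0, 5.0]
finger_gap: 0.063
grip_force: 60.0
t: 19.4
tcp_pos: [574.8, 1.2, 113.9]
ee_rot: [-1.759, -1.76, -0.731]
contact_force: [3.9, 1.5, 12.1]
finger_gap: 0.058
grip_force: 60.9
```

```bash
python3 -m inch '[[[0.5,0,-0.5],[0,0,0],1],[[0.5,0,-0.5],[0,0,0],1],[[0.5,0,-0.5],[0,0,0],1]]' 25
python3 -m inch '[[[0,0,0],[0,0,0],0.8],[[0,0,0],[0,0,0],0.6],[[0,0,0],[0,0,0],0.3],[[0,0,0],[0,0,0],0.3],[[0,0,0],[0,0,0],0.3]]'
python3 -m inch '[[[0,0,-8],[0,0,0],0.3],[[0,0,-20],[0,0,0],0.3],[[0,0,-36],[0,0,0],0.3],[[0,0,-54],[0,0,0],0.3],[[20,0,-80],[0,0,0],0.3],[[40,0,-105],[0,0,0],0.3],[[60,0,-130],[0,0,0],0.3],[[60,0,-130],[0,0,0],0.3]]'
```

```text
t: 19.65
tcp_pos: [574.7, 1.0, 114.0]
ee_rot: [-1.759, -1.76, -0.729]
contact_force: [4.6, 1.9, 6.5]
finger_gap: 0.056
grip_force: 60.2
t: 20.07
tcp_pos: [573.9, 0.9, 113.2]
ee_rot: [-1.759, -1.759, -0.727]
contact_force: [0.0, 0.3, -0.5]
finger_gap: 0.348
grip_force: 0.0
t: 20.73
tcp_pos: [575.1, -49.8, 252.9]
ee_rot: [-1.761, -1.765, -0.731]
contact_force: [-0.4, -0.9, -1.0]
finger_gap: 0.35
grip_force: 0.0
```

Next I'll raise the arm, pull it back and check everything numerically.

```bash
python3 -m inch '[[[20,0,-30],[0,0,0],0.3],[[40,-30,-50],[0,-0.785,0],0.3],[[40,-70,-50],[0,-0.785,0],0.3],[[40,-110,-50],[0,-0.785,0],0.3],[[40,-150,-50],[0,-0.785,0],0.3],[[40,-190,-50],[0,-0.785,0],0.3],[[40,-220,-50],[0,-0.785,0],0.3],[[40,-220,-50],[0,-0.785,0],0.3]]'
python3 - <<'E'
from h import *
np.set_printoptions(precision=1,suppress=True)
t=cam('top');s=cam('scene'); cs={'top':t,'scene':s}
for k in('crock','crock_mouth','jar_tall','jar_short','mug','bottle','tray_handle'):
  l={n:[((np.array(r['location'])*[512,384]).round(1).tolist(),round(r['score'],2)) for r in manip.spot_in(k,n)][:3] for n in cs}; print(k,l)
print(proj(t,[rk(-340,60,32),rk(-340,-60,32)]))
g=t[0].astype(int);print('top; expected rim corners',proj(t,[[x,y,156] for x in(480,576) for y in(22,-74)]))
for v in range(172,226,2): print(v,''.join(str(min(9,g[v,u].mean().astype(int)//26)) if (g[v,u].max()-g[v,u].min()<22) else ' ' for u in range(225,315)))
E
```

```text
t: 21.4
tcp_pos: [349.7, -55.2, 314.2]
ee_rot: [2.215, 2.217, -0.006]
contact_force: [-0.0, -0.7, 2.4]
finger_gap: 0.349
grip_force: 0.0
crock {'top': [([262.3, 202.2], 0.6)], 'scene': []}
crock_mouth {'top': [([264.0, 202.5], 0.73), ([293.8, 221.7], 0.72)], 'scene': [([230.0, 180.9], 0.83)]}
jar_tall {'top': [([339.4, 203.0], 0.65), ([339.5, 170.3], 0.62), ([294.8, 223.2], 0.57)], 'scene': [([188.3, 202.7], 0.81), ([173.5, 244.2], 0.77), ([199.4, 269.6], 0.62)]}
jar_short {'top': [([298.2, 202.3], 0.51)], 'scene': [([203.3, 216.5], 0.67), ([256.0, 196.4], 0.59)]}
mug {'top': [([382.3, 230.2], 0.93), ([262.7, 203.6], 0.49)], 'scene': [([109.0, 264.0], 0.74)]}
bottle {'top': [([130.0, 251.1], 0.58)], 'scene': [([271.5, 107.9], 0.63)]}
tray_handle {'top': [([241.3, 193.2], 0.89)], 'scene': [([258.7, 199.8], 0.96)]}
[[231.7 237.3]
 [264.4 240.4]]
top; expected rim corners [[248.2 220. ]
 [277.  220.1]
 [248.3 191.4]
 [276.9 191.4]]
172                                                                                           
174                                                           
[... 1707 characters left out ...]
                                 54
212                        78645578888888888888888874378                                    44
214                        786455788888888888888888742686                                   44
216                        786455788888888888888888852686               12566766666        444
218                        788888888888888888888888888886             112677776666666      444
220                                      5                            126777776666666      444
222                                                                   126777777666666      444
224                                                                   112677666666666      445
```

```bash
python3 - <<'E'
from h import *
t=cam('top')[0].astype(int);o=np.load('v.npz')['t'].astype(int)
for u in(200,210,285,300): # brown-ness profile edges front
    for n,g in(('before',o),('now',t)):
        b=(g[:,u,0]-g[:,u,2]).astype(float); seg=b[215:245]; print(u,n,seg.clip(0,90).sum().round(), end=' | ')
    print()
print(np.abs(t-o)[:,180:245].max(2).__gt__(60).sum())
s=manip.state();print(s['contact_force'],s['qvel'].round(3)); print(manip.close_job())
E
```

```text
200 before 1339.0 | 200 now 1338.0 | 
210 before 909.0 | 210 now 1401.0 | 
285 before 1875.0 | 285 now 1852.0 | 
300 before 782.0 | 300 now 750.0 | 
4040
[-0.13947794  1.00444762  0.55376384] [ 0.001 -0.002 -0.     0.001 -0.     0.002]
the job is handed in; nothing more can be done
None
```

Job handed in at about 22 s: the tray is out at its stop, the crock stands upright mouth up on the tray, both jars are still standing, and the mug and bottle were not touched.

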